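Roll a printer roller into the test cradle with a push paddle

ROBOT

A 6-joint arm with a two-finger parallel gripper is mounted at the origin on the work surface. World frame = base frame: x ahead of the robot, y to its left, z up, the work surface at z = 0. Lengths are in m, angles in rad, forces in N, time in s.
With the tool pointing down it reaches from about 0.35 to 0.725 m from the base axis. Payload 4.3 kg.
Tool frame: the origin (TCP) lies at the centre of the arm's flange, where the gripper is bolted on; the fingertips stand 173 mm ahead of it and the grasp point (between the pads) lies 155 mm ahead of it; z points along the fingers, y is the direction in which the jaws open and shut (so a half turn about z gives the same grasp; the last joint's range is limited). The gripper opens to 85 mm and grips with 20 to 120 N. Pads are 22 mm wide; open, the fingers measure 114 mm over their backs; the gripper's body (76 mm by 85 mm) begins 54 mm behind the grasp point. The pads swing forward as they close: fully open they stand 13 mm farther back than shut.
Start: joints at [-1.242, 0.377, 0.081, 1.274, 0, 1.46], TCP at [0.244, -0.521, 0.405] pointing down, gripper open.
Joint ranges: [-2.72, 2.72], [-0.84, 1.66], [-1.02, 1.22], [-1.77, 2.12], [-1.37, 1.28], [-3.14, 3.14]. Speed limits (rad/s): [2.57, 2.57, 3.14, 3.14, 3.14, 3.14].

INTERFACE

Orientations are given as a rotation vector (axis times angle).
In Python, from workcell import robot gives the robot as it stands.
- The arm moves only by the shell command python3 -m inch 'ROWS' [FORCE]. ROWS is text: rows parted by semicolons, each of 5 numbers parted by spaces: the shift along the tool's x, y, z each as a share of 0.15 m, from -1 to 1, then the turn about the tool's z as a share of pi/2 rad, from -1 to 1, then the opening, from 0 (shut) to 1 (fully open). A call has 1 to 20 rows; each row is the pose to reach, as a shift and turn from the pose commanded when the call began, along the tool's axes at that moment; what a row does not reach only later rows make up. A row lasts 1/8 s, in which the tool goes at most 62.5 mm and 10.7 degrees, less where a joint would pass 70% of its speed; a pose out of reach is approached as far as the arm can. A call with a number of a shift or a turn outside -1 to 1 is refused whole. A call with a gripper value outside its range is refused whole. The fingers move at their own pace and stop on an object; FORCE is the grip in N (left out, the last holds). Time passes only in rows, so rows that repeat a pose let the fingers close. It gives the time, the measured TCP pose, the force and the opening at its end, in the units of the state.
- robot.sense(): the state, without advancing time (a new reading comes with each control period).
- robot.get_image(name): name is "side" or "top"; returns a dict with "frame" (384x512x3 uint8, red, green, blue), "z_map" (384x512 float32, m along the optical axis (not along the pixel's ray), 0 where there is no reading), "fov_y" (degrees; the focal length in pixels is half the picture's height over the tangent of half this angle, whatever the lens; pixels are square), "cx", "cy" (the principal point, pixels), "R" (3x3) and "t" (3): a world point X has camera coordinates R X + t. Camera axes: x right, y down, z forward; pixel columns grow to the right and rows downward; lengths in m; the calibration is good to about 2 mm. A picture is of the moment at which its call begins.
- robot.job_done(): hands the job in, once; it reports no verdict.
Trained networks look in a picture, given as the dict that the camera call returned (one of the last four; its "shot" number tells which), for a name from the list of things; names that differ only in an ending like _2 or _b are one class to them, and where a whole thing is asked for, a point or a joint stands for the part that bears it (a point fixed in the world has none). Each returns a list of dicts, best first, with "confidence" (0 to 1); they miss things now and then, are a little off and sometimes report something else, mostly with a low value. They report only what shows in the picture. A call takes as long as a camera call. They do not tell look-alikes from the thing itself.
- robot.cut_out(label, picture): "pixels" (384x512 bool, what is visible of it).
- robot.mark_of(label, picture): "position" ([x, y, z] in m, in world coordinates, good to about 4 mm: a listed point, or the origin of a listed thing).
The state is a dict: "time": time; "joint_pos": joint angles; "dq": joint speeds; "joint_torque": joint torques, N m; "eef_pos": TCP position; "tool_rot": TCP orientation; "contact_force": force on the tool from outside, world axes, zero at the start; "ft_torque": the same for the moment, N m; "width": finger opening in m.
Only numpy, scipy, OpenCV 4.12 (cv2) and the standard library are available. Lean on these libraries where they do the work, as an engineer would, in place of code of your own. Each camera call takes 0.05 s, during which the arm holds its last target. There are 200 camera calls.

TASK

Take the push paddle out of its holder and with it gently roll the black rubber roller along the track, up over the yellow ramp and into the cradle of the test head; press it against the sprung copper pad with a steady force of about 6 N for a second, then ease off slowly so that the roller stays lying in the cradle. Never push the roller harder than 12 N or send it flying along, keep it on the track and keep your fingers off it. Stand the paddle back upright in its holder, let go, and leave everything else where it is.

Things in the scene. Friction and masses are not known exactly. Their poses are not given: they have to be found in the camera images.
- track: roller track, fixed: grey aluminium bar 290 long x 70 wide x 25 high, with two dark guide strips along its edges, 7 high above the deck, 54 apart inside. Origin: centre of its underside, on the table. +x is the rolling direction, from the open entry end (x = -145) towards the yellow test head; y across, z up. The deck (running surface) is level at z = 25.
- head_zone (a point): point on the deck, mid-track, at track x = +45, with the track's axes. The test head is clamped on the deck with its crest anywhere within 25 mm of here along x: NOT measured, find the pad by feel (or sight). Yellow ramp: rises over 24 mm to a crest 3.5 above the deck, then falls over 9 mm to a level cradle floor 1.5 above the deck.
- track_far (a point): middle of the track's far end, at deck height (track x = +145). On the head, 23 mm past the crest, is a sprung copper pad 44 wide, 21 high, upright; then a black housing to 33 above the deck, ending 70 past the crest. A roller lying in the cradle has its axis 10 to 11 past the crest, 38.5 above the track's underside. The pad yields about 1 mm per 1.5 N, solid after 8 mm.
- track_entry (a point): middle of the track's open entry end, at deck height. Behaviour: climbing the ramp takes under 2.5 N of push; let go before the crest, the roller rolls back. After pressing, the pad springs back with the roller; with the paddle drawn back at up to 50 mm/s the roller stays in the cradle.
- roller: the roller to test: black rubber sleeve 24 diameter x 48 long on a steel shaft (7 diameter, 62 long), 90 to 170 g, lying across the track near its entry end; it rolls freely. Origin at its centre, on the axis; its own y is the axis (the other two turn with it). On the deck its centre is 37 above the track's underside.
- paddle_grip (a point): centre of the orange upright handle of the push paddle; handle 18 (x) x 24 (y) x 56 high, below it a white blade 14 thick (x) x 50 wide (y) x 44 high; 100 high in all, 90 g. It stands loosely, blade down, in its holder. This point is 72 above the blade's lower edge, 28 below the handle's top. x is square to the blade's flat pushing faces (7 either way), y along the blade, z up.
- paddle_foot (a point): middle of the paddle blade's lower edge, 72 below the handle's centre, same axes. Pushing with this edge about 7 above the deck clears strips and ramp and meets the roller near its axis height.
- holder: the paddle's holder: grey open-topped box 36 (x) x 72 (y) x 34 high, walls 5, floor 5 (inside 26 x 62), fixed to the table, left or right; a clear divided tray of screws is on the other side. Origin: centre of its underside. The paddle stands in it with its x along the holder's x.
- spare_roller: bystander: a grey spare roller of the same size in a black rack; origin at its centre. Leave alone.
- handheld: bystander: an opened handheld device, 140 x 240 x 18 high, on the far part of the mat; origin: centre of underside. Leave alone.
- screwdriver: bystander: screwdriver 170 long, lying. Leave alone.
- brush: bystander: brush 150 long, lying. Leave alone.
- screw_jar: bystander: clear jar with blue lid, 44 diameter, 50 high. Leave alone.
- cleaner_bottle: bystander: white bottle with red cap, 48 diameter, 120 high. Leave alone.
Not all that is in view belongs to the job. Leave any green or turquoise look-alike of the part that bears paddle_grip alone.

How it is judged:
By the outcome, as a careful person would: the job done as asked, in the order asked, and still so for the second after the job is handed in, with the robot touching nothing.
It also fails if it takes over 64 s, if anything falls off the work surface, if the arm or the gripper's body presses on something with over 40 N, if the wrist force passes 120 N, or if a joint passes its speed limit or range.

## Working session

There is one attempt and no reset: what is moved stays moved. The work goes in short steps, Python scripts to look and compute and a shell command to move; the robot and the scene stay as the last step left them, time stands still between calls to the robot, and variables do not carry over. Pictures are saved under pics/ and viewed, about 8 in all and at most 12, crops included, and the job is handed in when it is done.

```bash
ls; mkdir -p pics
cat > h.py <<'E'
import numpy as np,cv2
from workcell import robot
def cam(p):
    f=p["frame"].shape[0]/2/np.tan(np.radians(p["fov_y"])/2); return f,p["cx"],p["cy"]
def world(p):
    f,cx,cy=cam(p); z=p["z_map"]; v,u=np.mgrid[:z.shape[0],:z.shape[1]]
    P=np.stack([(u-cx)/f*z,(v-cy)/f*z,z],-1)-np.array(p["t"])
    return P@np.array(p["R"])   # R^T (c-t)
def px(p,X):
    f,cx,cy=cam(p); c=np.array(p["R"])@X+p["t"]; return (c[:2]/c[2]*f+[cx,cy]).round(1)
def save(p,n,crop=None,s=1):
    a=p["frame"][...,::-1]
    if crop: u0,v0,u1,v1=crop; a=a[v0:v1,u0:u1]
    cv2.imwrite("pics/"+n,cv2.resize(a,None,fx=s,fy=s,interpolation=cv2.INTER_CUBIC))
E
python3 - <<'E'
from h import *
np.set_printoptions(precision=4,suppress=True)
for n in("top","side"):
    p=robot.get_image(n); save(p,n+"0.png",None,1.5)
    W=world(p)
    for l in "track head_zone track_far track_entry roller paddle_grip paddle_foot holder spare_roller".split():
        print(n,l,[(np.array(d["position"]).round(4),round(d["confidence"],2),px(p,np.array(d["position"]))) for d in robot.mark_of(l,p)[:3]])
print(robot.sense())
E
```

```text
pics
top track [(array([ 0.5841,  0.0329, -0.    ]), 0.69, array([224.9, 213.4]))]
top head_zone [(array([0.6008, 0.0794, 0.0285]), 0.89, array([206.3, 206.2]))]
top track_far [(array([0.6137, 0.1785, 0.0221]), 0.77, array([169.3, 203.7]))]
top track_entry [(array([ 0.5605, -0.1105,  0.0259]), 0.77, array([278.8, 217.9]))]
top roller [(array([ 0.577 , -0.055 ,  0.0379]), 0.55, array([257.5, 212. ]))]
top paddle_grip [(array([0.4853, 0.3803, 0.0715]), 0.81, array([ 82.9, 255. ])), (array([0.428 , 0.2859, 0.0788]), 0.67, array([119.7, 276.8])), (array([0.3968, 0.1859, 0.071 ]), 0.48, array([161.8, 287.9]))]
top paddle_foot [(array([0.3934, 0.1828, 0.0007]), 0.63, array([169.5, 288.6])), (array([0.4769, 0.3769, 0.0014]), 0.62, array([ 95.7, 259.7])), (array([0.4285, 0.2893, 0.005 ]), 0.61, array([128.1, 276.8]))]
top holder [(array([0.4272, 0.293 , 0.0017]), 0.85, array([127.1, 277.4]))]
top spare_roller [(array([ 0.5812, -0.3684,  0.0218]), 0.62, array([374.9, 205.8])), (array([ 0.585 ,  0.3774, -0.0016]), 0.49, array([ 97.6, 219.3]))]
side track [(array([0.5895, 0.0369, 0.0022]), 0.85
[... 963 characters left out ...]
54.8, 202.2]))]
side spare_roller [(array([ 0.5848, -0.3714,  0.0143]), 0.59, array([308.2, 155.5])), (array([ 0.7422, -0.2682, -0.0053]), 0.51, array([258.3, 155.2])), (array([ 0.5695, -0.0485,  0.0379]), 0.39, array([256. , 201.6]))]
{'time': 1.0, 'joint_pos': array([-1.2423,  0.3773,  0.081 ,  1.2743, -0.    ,  1.4605]), 'dq': array([ 0.0009, -0.0003,  0.0012,  0.0009, -0.0016,  0.0004]), 'joint_torque': array([ -0.0003, -46.3528,  27.0163,   0.0001,  -0.0003,   0.    ]), 'eef_pos': array([ 0.2443, -0.5205,  0.4047]), 'tool_rot': array([3.0661, 0.6837, 0.    ]), 'contact_force': array([0.5618, 0.6148, 0.2291]), 'ft_torque': array([ 0.    ,  0.0041, -0.0164]), 'width': 0.08528673143060049}
```

Run:
```python
from h import *
np.set_printoptions(precision=4,suppress=True)
p=robot.get_image("top"); s=robot.get_image("side")
W=world(p)
a=cv2.resize(p["frame"][180:310,50:310,::-1],None,fx=3,fy=3,interpolation=3)[:, :780]
b=cv2.resize(s["frame"][180:340,130:330,::-1],None,fx=3,fy=3,interpolation=3)
cv2.imwrite("pics/a1.png",a);cv2.imwrite("pics/b1.png",b)
# heights of things near paddle and colours
for q,n in((p,"top"),(s,"side")):
    W=world(q); hsv=cv2.cvtColor(q["frame"],cv2.COLOR_RGB2HSV)
    for c in((.428,.288),(.395,.185),(.479,.375)):
        m=(np.hypot(W[...,0]-c[0],W[...,1]-c[1])<.04)&(W[...,2]>.055)&(W[...,2]<.12)
        P=W[m]; H=hsv[m]
        r=cv2.minAreaRect((P[P[:,2]>.09][:,:2]*1000).astype(np.float32)) if (P[:,2]>.09).sum()>3 else None
        print(n,c,m.sum(),P.max(0),np.median(H,0),r)
    for c in("track","roller"):
        d=robot.cut_out(c,q)
        m=d[0]["pixels"]&(W[...,2]>.015)
        P=W[m]; print(c,m.sum(),np.median(P,0),cv2.minAreaRect((P[:,:2]*1000).astype(np.float32)))
    # holder
    m=robot.cut_out("holder",q)[0]["pixels"]&(W[...,2]>.029)&(W[...,2]<.04)
    P=W[m];print("holder",m.sum(),cv2.minAreaRect((P[:,:2]*1000).astype(np.float32)))
```

```text
top (0.428, 0.288) 151 [0.4398 0.2933 0.109 ] [  9. 155. 123.] ((427.215576171875, 283.6779479980469), (18.06134033203125, 23.65597152709961), 79.35205078125)
top (0.395, 0.185) 113 [0.4032 0.1934 0.1037] [ 77. 211. 129.] ((392.6061096191406, 180.47232055664062), (17.814441680908203, 24.374757766723633), 10.755513191223145)
top (0.479, 0.375) 141 [0.4892 0.3826 0.1045] [ 91. 255.  98.] ((479.55291748046875, 370.618896484375), (24.120519638061523, 16.895662307739258), 89.0026626586914)
track 1999 [0.5827 0.0042 0.0269] ((527.7481079101562, 43.64970397949219), (290.0559997558594, 200.96371459960938), 78.48773193359375)
roller 234 [ 0.5736 -0.0531  0.0461] ((508.387939453125, -44.28947067260742), (30.14647674560547, 200.41519165039062), 82.09164428710938)
holder 129 ((426.53662109375, 284.2270202636719), (35.925289154052734, 71.52191162109375), 78.7689208984375)
side (0.428, 0.288) 157 [0.4407 0.2998 0.1105] [ 10. 173. 139.] ((427.9090270996094, 289.09112548828125), (18.104228973388672, 25.28874969482422), 71.72138977050781)
side (0.395, 0.185) 144 [0.4019 0.1977 0.1042] [ 78.  216.5  83. ] ((393.299560546875, 185.22299194335938), (17.657257080078125, 23.58846664428711), 8.70861530303955)
side (0.479, 0.375) 172 [0.4886 0.3895 0.1043] [ 91. 228.  93.] ((479.2705078125, 377.308349609375), (17.950706481933594, 24.234882354736328), 1.9278476238250732)
track 1268 [0.5806 0.0238 0.0277] ((407.6695556640625, 295.1711730957031), (249.9456329345703, 878.27001953125), 34.95499801635742)
roller 114 [ 0.5707 -0.044   0.0473] ((575.769287109375, -48.23335266113281), (58.85236740112305, 39.40079116821289), 14.850919723510742)
holder 129 ((427.35906982421875, 290.8223876953125), (35.83875274658203, 72.70024108886719), 76.96073913574219)
```

View pics/top0.png

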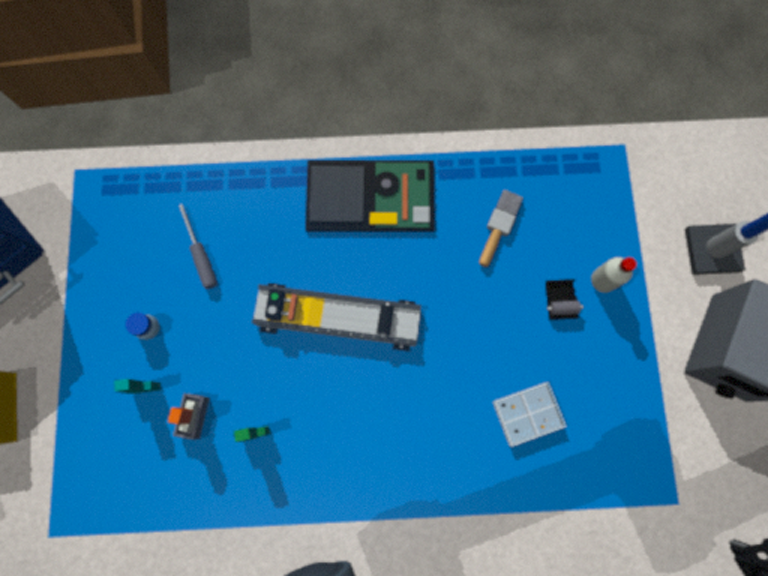

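View pics/b1.png

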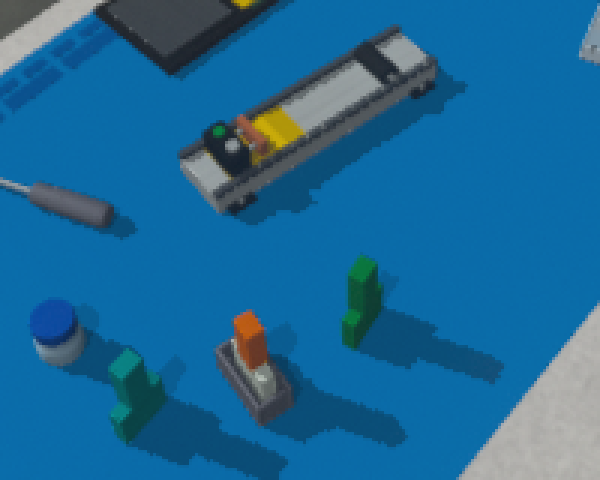

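Candidates, in the side crop: the orange handle with a white blade standing in the grey box at (250,345), a turquoise one at (130,395) and a green one at (362,300). The orange/white one in the holder is the paddle. The other two stand free and are the wrong colour. The roller is at (380,60) and the test head at (250,140).

```bash
cat > m.py <<'E'
from h import *
np.set_printoptions(precision=1,suppress=True)
C=np.array([.5875,.035]);
def run():
  for n in("top","side"):
    q=robot.get_image(n); W=world(q); hsv=cv2.cvtColor(q["frame"],cv2.COLOR_RGB2HSV).astype(int)
    d=W[...,:2]-C
    def loc(a): 
        a=np.radians(a);x=d@[np.cos(a),np.sin(a)];y=d@[-np.sin(a),np.cos(a)];return x*1000,y*1000
    x,y=loc(79); z=W[...,2]*1000
    m=(abs(x)<165)&(abs(y)<50)&(z>17)&(z<40)&(q["z_map"]>0)
    r=cv2.minAreaRect(np.stack([x[m],y[m]],-1).astype(np.float32)); print(n,"track rect local",r,m.sum())
    on=m|((abs(x)<165)&(abs(y)<40)&(z>40)&(z<70))
    yel=on&(hsv[...,0]>20)&(hsv[...,0]<32)&(hsv[...,1]>150)
    cop=on&(hsv[...,0]<16)&(hsv[...,1]>90)&(hsv[...,2]>90)
    for k,mm in(("yellow",yel),("copper",cop)):
        print(k,mm.sum(),"x",np.percentile(x[mm],[0,5,50,95,100]),"y",np.percentile(y[mm],[2,50,98]),"z",np.percentile(z[mm],[2,50,98]))
    # profile mid track
    print("prof",[(int(b),round(float(np.median(z[s])),1)) for b in range(-140,145,8) if (s:=on&(abs(y)<16)&(abs(x-b)<4)).sum()>2])
    rr=on&(abs(y)<22)&(x<20)&(z>40); print("roller x,y,z",x[rr].mean(),np.percentile(x[rr],[5,95]),np.percentile(y[rr],[2,98]),z[rr].max())
    h=np.hypot(W[...,0]-.4273,W[...,1]-.287)<.05
    for lo,hi in((98,112),(42,55),(28,40)):
        s=h&(z>lo)&(z<hi); print("holder/paddle",lo,s.sum(),cv2.minAreaRect((W[s][:,:2]*1000).astype(np.float32)),np.median(z[s]))
    t=(abs(z)<8)&(abs(x)<250)&(abs(y)>60)&(abs(y)<90); print("table z",np.median(z[t]))
if __name__=="__main__": run()
E
python3 m.py
```

```text
top track rect local ((-3.1609344482421875, -2.9834823608398438), (290.0199279785156, 71.14094543457031), 0.7123478055000305) 2480
yellow 357 x [25.6 27.9 49.8 87.7 91.8] y [-26.8  -1.3  22.2] z [23.9 27.9 31.6]
copper 70 x [69.2 69.6 74.4 83.  83.6] y [-26.4  -3.7  18.1] z [26.5 48.9 53.1]
prof [(-140, 26.5), (-132, 26.4), (-124, 25.6), (-116, 25.9), (-108, 25.8), (-100, 43.0), (-92, 49.3), (-84, 47.9), (-76, 26.8), (-68, 26.2), (-60, 25.3), (-52, 25.7), (-44, 25.3), (-36, 25.2), (-28, 25.7), (-20, 26.2), (-12, 25.4), (-4, 25.2), (4, 25.4), (12, 25.1), (20, 25.5), (28, 26.4), (36, 27.8), (44, 28.9), (52, 28.4), (60, 26.9), (68, 31.0), (76, 49.0), (84, 29.3), (92, 45.1), (100, 58.1), (108, 58.9), (116, 56.9), (124, 26.5), (132, 25.7), (140, 25.5)]
roller x,y,z -89.60834086894332 [-99.8 -79.4] [-20.6  20.4] 53.8465753168921
holder/paddle 98 87 ((427.2772216796875, 283.5208435058594), (17.86795425415039, 23.27280044555664), 75.06642150878906) 104.5313877064593
holder/paddle 42 74 ((426.9415588378906, 283.0653991699219), (15.942573547363281, 49.37002182006836), 75.45976257324219) 48.647
[... 737 characters left out ...]
5), (36, 28.3), (44, 29.6), (52, 29.7), (60, 28.2), (68, 28.0), (76, 51.0), (84, 39.8), (92, 42.7), (100, 58.1), (108, 61.9), (116, 58.2), (124, 31.9), (132, 26.8), (140, 26.6)]
roller x,y,z -81.22510946496749 [-91.6 -73.7] [-20.4  20.5] 54.15290268814239
holder/paddle 98 75 ((427.3675231933594, 288.9708557128906), (17.53058624267578, 24.467565536499023), 75.4671401977539) 105.94887259150545
holder/paddle 42 49 ((427.64239501953125, 291.4017028808594), (14.588061332702637, 50.56022262573242), 85.05636596679688) 49.370909652514094
holder/paddle 28 159 ((427.1959533691406, 290.4217834472656), (36.94138717651367, 72.7146224975586), 76.2408447265625) 34.699197100367954
table z 2.6552128879215378
```

```bash
python3 -m inch '0 0 0 -0.12 1;0 0 0 -0.24 1;0 0 0 -0.36 1;0 0 0 -0.48 1;0 0 0 -0.6 1;0 0 0 -0.7 1;0 0 0 -0.8 1'
```

```text
time: 2.38
eef_pos: [0.2443, -0.5205, 0.4047]
tool_rot: [2.073, 2.361, -0.0]
contact_force: [0.1, -0.5, -0.3]
width: 0.0855
```

View pics/a1.png

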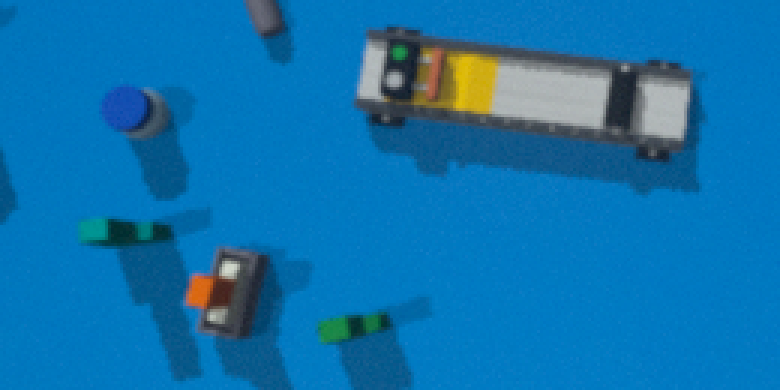

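The crop confirms it: orange handle and white blade in the grey box at (225,292). Now approaching it.

```bash
python3 -m inch '-0.1 0 0 -0.12 1;-0.2 0 0 -0.24 1;-0.3 0 0 -0.36 1;-0.3 0 0 -0.48 1;-0.3 0 0 -0.6 1;-0.3 0 0 -0.7 1;-0.3 0 0 -0.77 1;-0.3 0 0 -0.77 1'
for i in 1; do :; done
python3 -m inch '0 0.4 0 0 1;0 0.8 0 0 1;0 1 0 0 1;0 1 0 0 1'
python3 -m inch '0 0.4 0 0 1;0 0.8 0 0 1;0 1 0 0 1;0 1 0 0 1'
python3 -m inch '0 0.4 0 0 1;0 0.8 0 0 1;0 1 0 0 1;0 1 0 0 1'
python3 -m inch '0 0.4 0 0 1;0 0.8 0 0 1;0 1 0 0 1;0 1 0 0 1'
python3 -m inch '0 0.4 0 0 1;0 0.8 0 0 1;0 1 0 0 1;0 1 0 0 1;0 1 0 0 1'
python3 - <<'E'
from h import *
np.set_printoptions(precision=4,suppress=True)
s=robot.sense();print(s["eef_pos"],s["tool_rot"],s["joint_pos"])
from scipy.spatial.transform import Rotation as R
M=R.from_rotvec(s["tool_rot"]).as_matrix();print(M.T@(np.array([.4273,.2862,.228])-s["eef_pos"])/.15,np.degrees(np.arctan2(M[1,1],M[0,1])))
E
```

```text
time: 3.38
eef_pos: [0.2499, -0.5652, 0.4047]
tool_rot: [-0.373, -3.119, 0.0]
contact_force: [-0.0, -0.6, -1.1]
width: 0.0858
time: 3.88
eef_pos: [0.2854, -0.4175, 0.4051]
tool_rot: [-0.37, -3.12, -0.0]
contact_force: [0.1, -0.8, 0.9]
width: 0.0854
time: 4.38
eef_pos: [0.3206, -0.2731, 0.405]
tool_rot: [0.369, 3.119, -0.001]
contact_force: [-0.1, -0.0, 0.1]
width: 0.0856
time: 4.88
eef_pos: [0.3563, -0.1279, 0.405]
tool_rot: [0.369, 3.119, -0.002]
contact_force: [0.2, -0.4, -0.5]
width: 0.0855
time: 5.38
eef_pos: [0.392, 0.0179, 0.4048]
tool_rot: [0.369, 3.119, -0.001]
contact_force: [0.7, -1.0, -0.7]
width: 0.0856
time: 6.0
eef_pos: [0.4264, 0.1622, 0.4045]
tool_rot: [-0.375, -3.119, 0.002]
contact_force: [-0.1, 0.1, 0.1]
width: 0.0854
[0.4264 0.1622 0.4045] [-0.3747 -3.1191  0.0019] [ 0.2247  0.1379 -0.2375  1.1959 -0.0011  0.4638]
[0.19   0.8056 1.1757] 76.29923491813088
```

```bash
python3 -m inch '0.1 0.4 0 0 1;0.19 0.8 0.2 0 1;0.19 0.806 0.4 0 1;0.19 0.806 0.6 0 1;0.19 0.806 0.6 0 1'
python3 -m inch '0 0 0.2 0 1;0 0 0.35 0 1;0 0 0.5 0 1;0 0 0.6 0 1;0 0 0.6 0 1;0 0 0.6 0 1'
python3 - <<'E'
from h import *
t=robot.get_image("side");save(t,"c.png",(130,190,330,340),3)
E
```

```text
time: 6.62
eef_pos: [0.4258, 0.286, 0.3126]
tool_rot: [-0.374, -3.115, 0.006]
contact_force: [-0.5, 0.9, 1.1]
width: 0.0856
time: 7.38
eef_pos: [0.4271, 0.2881, 0.2258]
tool_rot: [0.371, 3.118, 0.001]
contact_force: [0.3, -0.0, 0.5]
width: 0.0854
```

View pics/c.png

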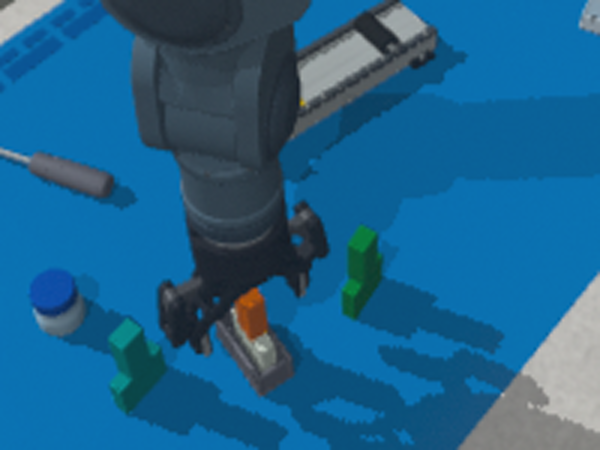

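The open jaws straddle the orange handle at (252,312) and clear both look-alikes. Closing and lifting.

```bash
python3 -m inch '0 0 0 0 0.1;0 0 0 0 0.1;0 0 0 0 0.1;0 0 0 0 0.1;0 0 0 0 0.1;0 0 0 0 0;0 0 0 0 0;0 0 0 0 0' 80
python3 -m inch '0 0 -0.1 0 0;0 0 -0.2 0 0;0 0 -0.35 0 0;0 0 -0.5 0 0;0 0 -0.65 0 0;0 0 -0.65 0 0'
python3 - <<'E'
from h import *
t=robot.get_image("side");save(t,"d.png",(130,190,330,340),3)
s=robot.sense();print(s["eef_pos"],s["tool_rot"])
W=world(t);z=W[...,2];hsv=cv2.cvtColor(t["frame"],cv2.COLOR_RGB2HSV)
m=(np.hypot(W[...,0]-.427,W[...,1]-.288)<.05)&(z>.06)&(z<.2)
o=m&(hsv[...,1]<70)&(hsv[...,2]>110)
print(m.sum(),o.sum(),W[o].min(0) if o.any() else 0,W[o].max(0) if o.any() else 0)
E
```

```text
time: 8.43
eef_pos: [0.4265, 0.2882, 0.2248]
tool_rot: [0.371, 3.119, 0.0]
contact_force: [-0.4, -0.2, 3.4]
width: 0.0172
time: 9.18
eef_pos: [0.4273, 0.2886, 0.3247]
tool_rot: [0.37, 3.115, 0.004]
contact_force: [0.5, 0.5, -1.7]
width: 0.0171
[0.42678411 0.28831158 0.32326164] [3.70621336e-01 3.11740383e+00 2.18365416e-03]
304 86 [0.40492861 0.28746408 0.10595972] [0.44403054 0.30702138 0.15960316]
```

View pics/d.png

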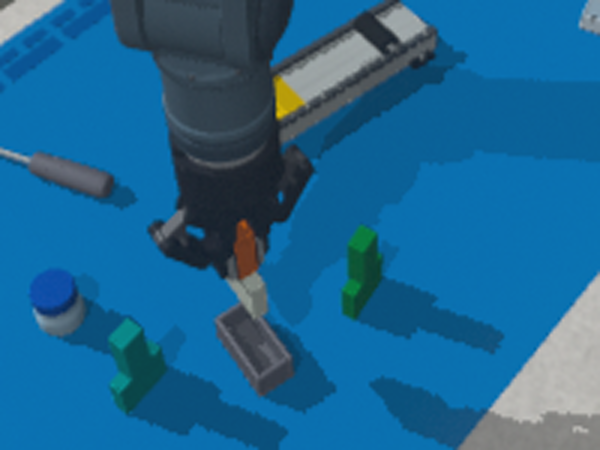

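```bash
python3 -m inch '-0.05 -0.1 -0.15 0 0;-0.2 -0.3 -0.2 0 0;-0.35 -0.55 -0.2 0 0;-0.503 -0.754 -0.2 0 0'
python3 -m inch '-0.13 -0.2 0 0 0;-0.25 -0.4 0 0 0;-0.38 -0.6 0 0 0;-0.503 -0.754 0 0 0'
python3 -m inch '-0.13 -0.2 0 -0.012 0;-0.25 -0.4 0 -0.024 0;-0.38 -0.6 0 -0.036 0;-0.45 -0.7 0 -0.036 0;-0.503 -0.754 0 -0.036 0;-0.503 -0.754 0 -0.036 0;-0.503 -0.754 0 -0.036 0'
cat > g.py <<'E'
from h import *
import sys
from scipy.spatial.transform import Rotation as R
np.set_printoptions(precision=3,suppress=True)
T=np.array([.5906,.0333]);a=np.radians(79.6);u=np.array([np.cos(a),np.sin(a)]);v=np.array([-u[1],u[0]])
s=robot.sense();M=R.from_rotvec(s["tool_rot"]).as_matrix();e=s["eef_pos"]
print("t",s["time"],"eef",e,"track xy",(e[:2]-T)@u,(e[:2]-T)@v,"yaw",np.degrees(np.arctan2(M[1,1],M[0,1])),"tilt",M[:,2],"F along,side,z",s["contact_force"][:2]@u,s["contact_force"][:2]@v,s["contact_force"][2])
if len(sys.argv)>2:
    x,y,z=map(float,sys.argv[1:4]);g=np.r_[T+x*u+y*v,z];print("shift shares",M.T@(g-e)/.15)
E
python3 g.py -.130 0 .253
python3 - <<'E'
from h import *
t=robot.get_image("top");save(t,"e.png",(150,160,330,280),3)
E
```

```text
time: 9.72
eef_pos: [0.4729, 0.1591, 0.3512]
tool_rot: [-0.371, -3.118, 0.001]
contact_force: [0.3, 1.0, -0.3]
width: 0.0172
time: 10.22
eef_pos: [0.5198, 0.0315, 0.3509]
tool_rot: [-0.372, -3.117, 0.0]
contact_force: [-0.0, 0.6, -0.8]
width: 0.0169
time: 11.1
eef_pos: [0.5666, -0.0938, 0.3521]
tool_rot: [-0.281, -3.129, -0.001]
contact_force: [0.3, -0.4, -0.9]
width: 0.0173
t 11.1 eef [ 0.567 -0.094  0.352] track xy -0.1293835906900674 0.0006278448332779841 yaw 79.74282200172365 tilt [-0.  0. -1.] F along,side,z -0.35473421246915776 -0.40252897648536085 -0.874196439633766
shift shares [-0.005 -0.004  0.661]
```

View pics/e.png

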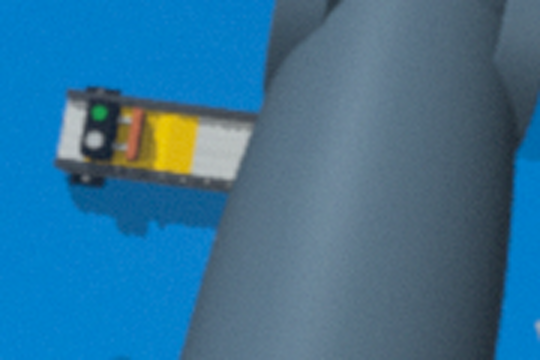

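The arm hides the roller in the top view. The test head at (110,130) hasn't moved. Lowering behind the roller.

```bash
python3 -m inch '0 0 0.15 0 0;0 0 0.3 0 0;0 0 0.45 0 0;0 0 0.55 0 0;0 0 0.62 0 0;0 0 0.655 0 0;0 0 0.655 0 0;0 0 0.655 0 0'
python3 - <<'E'
from h import *
t=robot.get_image("side");save(t,"f.png",(180,150,310,250),5)
E
python3 g.py -.130 0 .253
```

```text
time: 12.15
eef_pos: [0.5672, -0.0949, 0.2546]
tool_rot: [0.282, 3.128, -0.0]
contact_force: [-0.3, 0.4, -1.3]
width: 0.0174
t 12.2 eef [ 0.567 -0.095  0.255] track xy -0.1303566484818709 -0.0001642226387906401 yaw 79.67767768333208 tilt [ 0.001 -0.    -1.   ] F along,side,z 0.20843273656008143 0.25485510884911594 -0.28233692222504037
shift shares [0.001 0.002 0.011]
```

View pics/f.png

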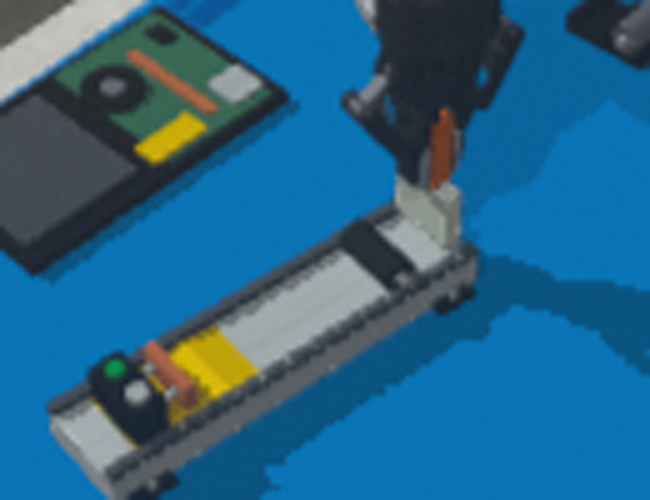

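```bash
python3 -m inch '0 0.017 0.01 0 0;0 0.034 0.01 0 0;0 0.051 0.01 0 0;0 0.068 0.01 0 0;0 0.085 0.01 0 0;0 0.102 0.01 0 0;0 0.119 0.01 0 0;0 0.136 0.01 0 0;0 0.153 0.01 0 0;0 0.17 0.01 0 0;0 0.187 0.01 0 0;0 0.204 0.01 0 0;0 0.221 0.01 0 0;0 0.24 0.01 0 0;0 0.26 0.01 0 0;0 0.28 0.01 0 0;0 0.3 0.01 0 0;0 0.32 0.01 0 0;0 0.34 0.01 0 0;0 0.36 0.01 0 0'
python3 g.py
python3 - <<'E'
from h import *
from g import T,u,v
t=robot.get_image("side");save(t,"h.png",(180,150,310,250),5)
W=world(t);x=(W[...,:2]-T)@u*1e3;y=(W[...,:2]-T)@v*1e3;z=W[...,2]*1e3
m=(abs(y)<20)&(z>40)&(z<53)&(x<20)&(t["frame"].max(-1)<60);print(m.sum(),np.percentile(x[m],[5,50,95]))
E
```

```text
time: 14.7
eef_pos: [0.5766, -0.0415, 0.2525]
tool_rot: [0.283, 3.129, -0.0]
contact_force: [-0.1, -0.6, 0.4]
width: 0.0173
t 14.7 eef [ 0.577 -0.041  0.252] track xy -0.07609138981991753 0.00029536270388040543 yaw 79.6794398098627 tilt [ 0. -0. -1.] F along,side,z -0.6346996577305016 -0.02555287253713476 0.4449328882580268
t 14.7 eef [ 0.577 -0.041  0.252] track xy -0.07609138981991753 0.00029536270388040543 yaw 79.6794398098627 tilt [ 0. -0. -1.] F along,side,z -0.6346996577305016 -0.02555287253713476 0.4449328882580268
60 [-59.462 -50.313 -44.107]
```

View pics/h.png

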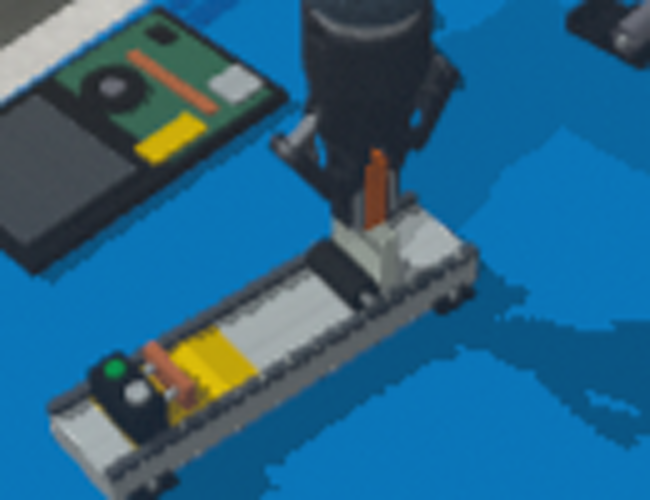

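The roller is square on the track against the blade, at (340,275). Continuing.

```bash
python3 -m inch '0 0.022 0 0 0;0 0.046 0 0 0;0 0.072 0 0 0;0 0.1 0 0 0;0 0.13 0 0 0;0 0.16 0 0 0;0 0.19 0 0 0;0 0.22 0 0 0;0 0.25 0 0 0;0 0.28 0 0 0;0 0.31 0 0 0;0 0.34 0 0 0;0 0.37 0 0 0;0 0.4 0 0 0;0 0.43 0 0 0;0 0.46 0 0 0;0 0.48 0 0 0;0 0.5 0 0 0;0 0.52 0 0 0;0 0.535 0 0 0'
python3 g.py
python3 -m inch '0 0.015 0 0 0;0 0.03 0 0 0;0 0.045 0 0 0;0 0.06 0 0 0;0 0.075 0 0 0;0 0.09 0 0 0;0 0.105 0 0 0;0 0.12 0 0 0;0 0.13 0 0 0;0 0.14 0 0 0'
python3 g.py
python3 - <<'E'
from h import *
t=robot.get_image("side");save(t,"i.png",(180,150,310,250),5)
E
```

```text
time: 17.25
eef_pos: [0.591, 0.0374, 0.2524]
tool_rot: [0.282, 3.129, -0.0]
contact_force: [0.8, -0.1, -1.4]
width: 0.0172
t 17.25 eef [0.591 0.037 0.252] track xy 0.004124164621482522 0.0003925828708345953 yaw 79.68140616384902 tilt [ 0. -0. -1.] F along,side,z 0.05790697990456117 -0.767791183484376 -1.4059764741726561
time: 18.5
eef_pos: [0.5947, 0.058, 0.2524]
tool_rot: [0.283, 3.129, -0.0]
contact_force: [0.4, -1.6, -0.1]
width: 0.0166
t 18.5 eef [0.595 0.058 0.252] track xy 0.025047414816955903 0.0004339685006293626 yaw 79.6802122684696 tilt [-0. -0. -1.] F along,side,z -1.524495978263257 -0.6976513252330766 -0.14407301960570806
```

View pics/i.png

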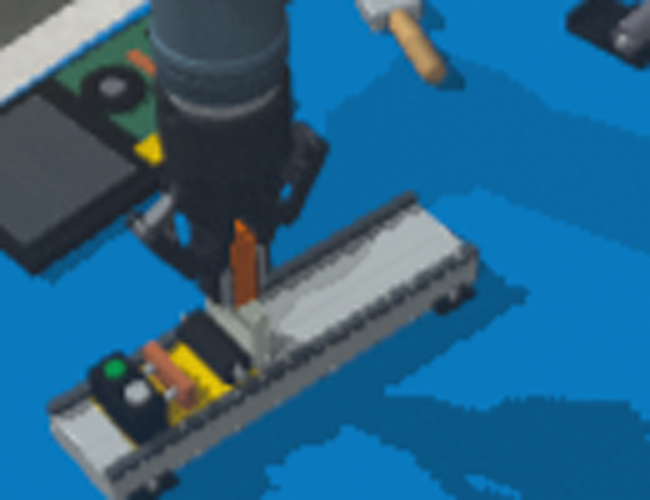

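The roller is on the ramp at (215,345), held by the paddle at about 1.5 N. Going over the crest slowly.

```bash
for k in 1; do python3 -m inch '0 0.01 0 0 0;0 0.02 0 0 0;0 0.03 0 0 0;0 0.04 0 0 0;0 0.05 0 0 0;0 0.06 0 0 0'; python3 g.py; done
python3 -m inch '0 0.01 0 0 0;0 0.02 0 0 0;0 0.03 0 0 0;0 0.04 0 0 0'; python3 g.py
python3 -m inch '0 0.01 0 0 0;0 0.02 0 0 0'; python3 g.py
```

```text
time: 19.3
eef_pos: [0.5963, 0.067, 0.2524]
tool_rot: [0.282, 3.129, 0.0]
contact_force: [-0.0, 0.4, -1.0]
width: 0.0165
t 19.3 eef [0.596 0.067 0.252] track xy 0.03417325576699054 0.0004621108465615957 yaw 79.68860789510978 tilt [ 0.  0. -1.] F along,side,z 0.3418995466336466 0.11066408147043857 -1.0087515798074589
time: 19.8
eef_pos: [0.5974, 0.0728, 0.2525]
tool_rot: [0.282, 3.129, -0.0]
contact_force: [0.0, -0.5, -0.4]
width: 0.0176
t 19.8 eef [0.597 0.073 0.252] track xy 0.04007827523211124 0.0004636111318479992 yaw 79.6836244052785 tilt [ 0. -0. -1.] F along,side,z -0.4934173833172341 -0.13794109046611072 -0.4230685860359309
time: 20.05
eef_pos: [0.5979, 0.0757, 0.2524]
tool_rot: [0.283, 3.129, -0.0]
contact_force: [-0.2, -0.0, -1.1]
width: 0.0171
t 20.05 eef [0.598 0.076 0.252] track xy 0.04307084879779841 0.00046127705892971105 yaw 79.68082670544887 tilt [ 0. -0. -1.] F along,side,z -0.044182363247994884 0.213124671218238 -1.1207381827402583
```

```bash
python3 -m inch '0 0.004 0 0 0;0 0.008 0 0 0'; python3 g.py|cut -d' ' -f 1,2,12-
python3 -m inch '0 0.004 0 0 0;0 0.008 0 0 0' >/dev/null; python3 g.py
python3 -m inch '0 0.004 0 0 0;0 0.008 0 0 0' >/dev/null; python3 g.py
```

```text
time: 20.3
eef_pos: [0.598, 0.0765, 0.2525]
tool_rot: [-0.283, -3.129, 0.002]
contact_force: [-0.4, -2.6, 0.1]
width: 0.0169
t 20.3 79.6684440864983 tilt [-0.    -0.001 -1.   ] F along,side,z -2.640143773460798 -0.05456457991493556 0.1455326985449735
t 20.55 eef [0.598 0.078 0.252] track xy 0.044987735962071874 0.0004774475234150963 yaw 79.66239894620858 tilt [-0.    -0.001 -1.   ] F along,side,z -3.609482490231838 0.5590465006463445 0.746897567767532
t 20.8 eef [0.598 0.079 0.252] track xy 0.04608497347168111 0.0004633368173757439 yaw 79.65672747234844 tilt [-0.    -0.002 -1.   ] F along,side,z -6.083354718125429 1.2945693207278202 1.7474402472977157
```

```bash
for i in 1; do python3 -m inch '0 0 0 0 0' >/dev/null; python3 g.py|grep -o 'F al.*'; python3 -m inch '0 0 0 0 0'>/dev/null; python3 g.py|grep -o 'F al.*';python3 -m inch '0 0 0 0 0'>/dev/null; python3 g.py|grep -o 't 2.*F al.*'; done
```

```text
F along,side,z -4.9498526518461725 0.13512635197897613 0.3555765865569446
F along,side,z -5.0237241518176265 -0.0700380119856611 1.4052463285323524
t 21.175 eef [0.598 0.079 0.252] track xy 0.04609429076602293 0.00046132796860196977 yaw 79.65946328766437 tilt [-0.    -0.002 -1.   ] F along,side,z -4.934454666403641 0.45724426425602954 0.5984949259004703
```

```bash
python3 -m inch '0 0.003 0 0 0;0 0.006 0 0 0;0 0.006 0 0 0'|grep force; python3 g.py|grep -o 'F al.*'; python3 -m inch '0 0 0 0 0' |grep force;python3 -m inch '0 0 0 0 0' |grep force;python3 -m inch '0 0 0 0 0' |grep force
```

```text
contact_force: [-1.0, -5.6, 1.2]
F along,side,z -5.678307697018684 -0.004790348669661323 1.2080018407547544
contact_force: [-1.6, -6.4, 0.9]
contact_force: [-1.6, -5.2, 1.3]
contact_force: [-1.7, -5.9, 1.4]
```

```bash
python3 -m inch '0 0 0 0 0;0 0 0 0 0;0 0 0 0 0;0 0 0 0 0;0 0 0 0 0'|grep force; python3 -m inch '0 0 0 0 0;0 0 0 0 0;0 0 0 0 0;0 0 0 0 0;0 0 0 0 0'|grep -E 'force|eef'
python3 -m inch '0 -0.005 0 0 0;0 -0.01 0 0 0;0 -0.015 0 0 0;0 -0.02 0 0 0;0 -0.025 0 0 0;0 -0.03 0 0 0;0 -0.035 0 0 0;0 -0.042 0 0 0;0 -0.05 0 0 0;0 -0.06 0 0 0;0 -0.07 0 0 0;0 -0.08 0 0 0;0 -0.09 0 0 0;0 -0.1 0 0 0;0 -0.115 0 0 0;0 -0.13 0 0 0;0 -0.15 0 0 0;0 -0.17 0 0 0;0 -0.19 0 0 0;0 -0.2 0 0 0'
python3 g.py
python3 - <<'E'
from h import *
t=robot.get_image("side");save(t,"j.png",(180,150,310,250),5)
E
```

```text
contact_force: [-2.8, -6.2, 1.4]
eef_pos: [0.5986, 0.0794, 0.2525]
contact_force: [-1.6, -6.0, 1.8]
time: 25.68
eef_pos: [0.5933, 0.0503, 0.2525]
tool_rot: [0.283, 3.129, -0.0]
contact_force: [-0.5, 0.3, -1.2]
width: 0.0173
t 25.675 eef [0.593 0.05  0.252] track xy 0.01719767642453144 0.0004075148141227889 yaw 79.666666914038 tilt [ 0. -0. -1.] F along,side,z 0.21956507775104733 0.5849445339526635 -1.1548846647225761
```

View pics/j.png

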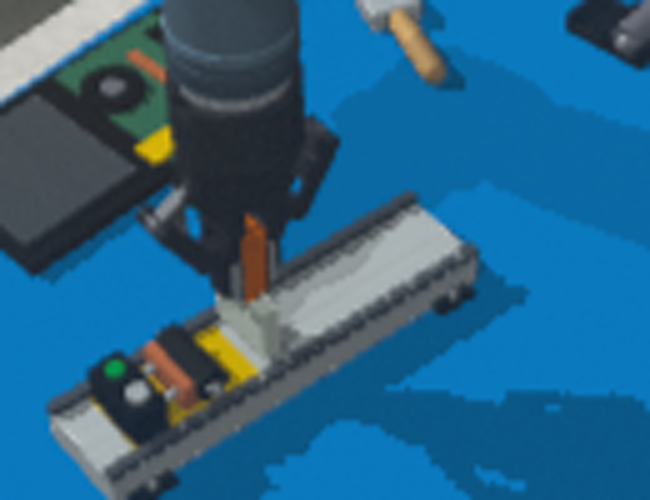

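The roller lies in the cradle at (200,350), clear of the blade. The hold averaged about 6 N for over 1.5 s. Returning the paddle.

```bash
python3 -m inch '0 0 -0.1 0 0;0 0 -0.25 0 0;0 0 -0.4 0.012 0;0 0 -0.55 0.024 0;0 0 -0.68 0.036 0;0 0 -0.68 0.036 0'
python3 -m inch '0.15 0.12 0 0 0;0.3 0.26 0 0 0;0.5 0.44 0 0 0;0.727 0.64 0 0 0'
python3 -m inch '0.2 0.17 0 0 0;0.4 0.35 0 0 0;0.55 0.5 0 0 0;0.65 0.58 0 0 0;0.727 0.64 0 0 0;0.727 0.64 0 0 0;0.727 0.64 0 0 0'
python3 - <<'E'
from h import *
from scipy.spatial.transform import Rotation as R
np.set_printoptions(precision=4,suppress=True)
s=robot.sense();M=R.from_rotvec(s["tool_rot"]).as_matrix();print(s["eef_pos"],np.degrees(np.arctan2(M[1,1],M[0,1])),M.T@(np.array([.4265,.2882,.2255])-s["eef_pos"])/.15)
t=robot.get_image("side");save(t,"k.png",(150,220,270,330),5)
W=world(t);z=W[...,2]*1e3
for lo,hi in((28,40),):
    m=(np.hypot(W[...,0]-.427,W[...,1]-.288)<.05)&(z>lo)&(z<hi);print(cv2.minAreaRect((W[m][:,:2]*1000).astype(np.float32)))
m=(np.hypot(W[...,0]-.427,W[...,1]-.288)<.05)&(z>125)&(z<172)&(t["frame"].min(-1)>90);print(m.sum(),cv2.minAreaRect((W[m][:,:2]*1000).astype(np.float32)),W[m].min(0))
E
```

```text
time: 26.48
eef_pos: [0.5942, 0.0507, 0.3572]
tool_rot: [0.37, 3.115, 0.001]
contact_force: [-0.4, -0.4, -1.1]
width: 0.0169
time: 26.98
eef_pos: [0.509, 0.1701, 0.3538]
tool_rot: [-0.372, -3.119, 0.0]
contact_force: [0.4, 1.0, -1.2]
width: 0.017
time: 27.85
eef_pos: [0.4268, 0.2879, 0.3544]
tool_rot: [0.372, 3.119, -0.001]
contact_force: [-0.1, 0.8, -1.0]
width: 0.0174
[0.4268 0.2879 0.3544] 76.39600427249185 [0.0029 0.0021 0.8592]
((427.2481689453125, 290.2882995605469), (36.94682312011719, 72.74236297607422), 76.96238708496094)
77 ((425.3978576660156, 295.24407958984375), (45.56328582763672, 12.333786010742188), 1.3374910354614258) [0.4027 0.2886 0.1384]
```

View pics/k.png

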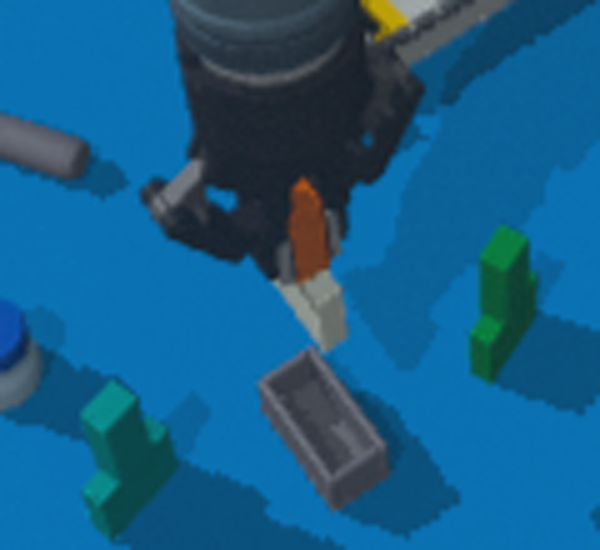

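The paddle is upright over the empty holder, blade at (315,315) and holder at (325,430). Lowering it in.

```bash
python3 -m inch '0 0 0.12 0 0;0 0 0.27 0 0;0 0 0.42 0 0;0 0 0.52 0 0;0 0 0.6 0 0;0 0 0.66 0 0;0 0 0.72 0 0;0 0 0.78 0 0;0 0 0.82 0 0;0 0 0.84 0 0'
python3 -m inch '0 0 0.01 0 0;0 0 0.018 0 0;0 0 0.018 0 0'
```

```text
time: 29.15
eef_pos: [0.4262, 0.2883, 0.2281]
tool_rot: [-0.371, -3.119, 0.0]
contact_force: [0.7, -0.2, -0.7]
width: 0.0172
time: 29.52
eef_pos: [0.4264, 0.2884, 0.2258]
tool_rot: [0.371, 3.119, 0.0]
contact_force: [0.9, 0.3, -0.6]
width: 0.017
```

```bash
python3 -m inch '0 0 0.003 0 0;0 0 0.006 0 0;0 0 0.006 0 0'|grep -E 'eef|force'
python3 -m inch '0 0 0 0 0.25;0 0 0 0 0.4;0 0 0 0 0.6;0 0 0 0 0.8;0 0 0 0 1;0 0 0 0 1;0 0 0 0 1;0 0 0 0 1;0 0 0 0 1'
python3 -m inch '0 0 -0.1 0 1;0 0 -0.2 0 1;0 0 -0.4 0 1;0 0 -0.6 0 1;0 0 -0.8 0 1;0 0 -1 0 1;0 0 -1 0 1'
python3 -m inch '0 -0.3 0 0 1;0 -0.6 0 0 1;0 -0.9 0 0 1;0 -1 0 0 1;0 -1 0 0 1'
python3 -m inch '0 -0.3 0 0 1;0 -0.6 0 0 1;0 -0.9 0 0 1;0 -1 0 0 1;0 -1 0 0 1'
python3 -m inch '0 -0.3 0 0 1;0 -0.6 0 0 1;0 -0.9 0 0 1;0 -1 0 0 1;0 -1 0 0 1;0 -1 0 0 1'
python3 m.py
python3 - <<'E'
from h import *
a=robot.get_image("side");b=robot.get_image("top")
A=cv2.resize(a["frame"][190:335,150:290],None,fx=3,fy=3,interpolation=3);B=cv2.resize(b["frame"][180:325,60:180],None,fx=3,fy=3,interpolation=3)
cv2.imwrite("pics/l.png",np.hstack([A,B])[...,::-1])
E
```

```text
eef_pos: [0.4264, 0.2884, 0.2249]
contact_force: [-0.2, 0.0, -0.7]
time: 31.02
eef_pos: [0.4263, 0.2883, 0.2248]
tool_rot: [0.371, 3.12, -0.0]
contact_force: [0.3, -0.1, 0.2]
width: 0.0851
time: 31.9
eef_pos: [0.4273, 0.2889, 0.3787]
tool_rot: [0.37, 3.114, 0.006]
contact_force: [1.0, -0.1, -0.0]
width: 0.0854
time: 32.52
eef_pos: [0.391, 0.1421, 0.3748]
tool_rot: [0.373, 3.119, 0.001]
contact_force: [-0.6, -1.1, 0.9]
width: 0.0853
time: 33.15
eef_pos: [0.3566, -0.0033, 0.3749]
tool_rot: [0.372, 3.119, 0.001]
contact_force: [-0.3, -0.7, -0.3]
width: 0.0856
time: 33.9
eef_pos: [0.3214, -0.1482, 0.3748]
tool_rot: [0.368, 3.12, 0.001]
contact_force: [-0.1, 0.0, -0.8]
width: 0.0854
top track rect local ((-3.2561187744140625, -3.001148223876953), (289.8770751953125, 71.1583023071289), 0.6338625550270081) 2479
yellow 195 x [25.5 26.7 39.  89.  92.2] y [-27.   -1.1  22.1] z [23.5 27.4 32.4]
copper 62 x [69.3 70.  74.7 83.  84. ] y [-24.6  -3.8  19. ] z [24.9 49.5 53.1]
prof [(-140, 25.8), (-132, 25.3), (-124, 25.5), (-116, 25.4), (-108, 25.9), (-100, 25.9), (-92, 26.0), (-84, 25.2), (-76, 2
[... 334 characters left out ...]
, 24.6)]m.py:20: RuntimeWarning: Mean of empty slice.
  rr=on&(abs(y)<22)&(x<20)&(z>40); print("roller x,y,z",x[rr].mean(),np.percentile(x[rr],[5,95]),np.percentile(y[rr],[2,98]),z[rr].max())
  ret = ret.dtype.type(ret / rcount)
Traceback (most recent call last):
  File "m.py", line 25, in <module>
    if __name__=="__main__": run()
                             ~~~^^
  File "m.py", line 20, in run
    rr=on&(abs(y)<22)&(x<20)&(z>40); print("roller x,y,z",x[rr].mean(),np.percentile(x[rr],[5,95]),np.percentile(y[rr],[2,98]),z[rr].max())
                                                                       ~~~~~~~~~~~~~^^^^^^^^^^^^^^
IndexError: index -1 is out of bounds for axis 0 with size 0
```

View pics/l.png

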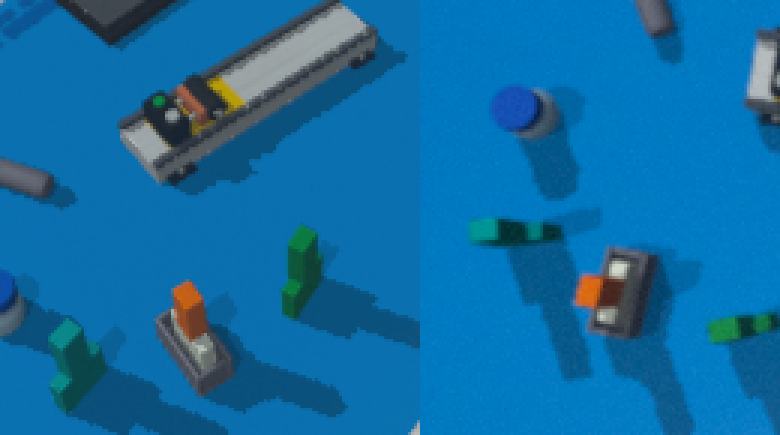

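The paddle stands upright in its holder, at (190,335) on the left and (615,292) on the right. The roller lies in the cradle at (208,95), local x about 60, with its top at about 50 mm as expected. Nothing else has moved.

```bash
python3 -c "
from workcell import robot
print(robot.sense()['dq'].round(3)); print(robot.job_done())"
```

```text
[-0.007 -0.001 -0.    -0.     0.001 -0.004]
the job is handed in; nothing more can be done
None
```

The job is done and handed in at about 34 s of the 64 s allowed; no verdict came back.

- **Paddle out:** I took the orange paddle from its holder and left the green and turquoise look-alikes alone.
- **Rolling:** I rolled the roller up the track at no more than about 36 mm/s. It took about 1.5 N on the ramp and went over the crest to the pad, which I found by feel.
- **Pressing:** I held it against the pad for over 1.5 s at about 6 N. Readings ran from 5.2 to 6.4 N, plus one of about 6.7 N. I sampled the force at intervals, not continuously; no sample came near 12 N.
- **Easing off:** I drew the paddle back, starting at about 6 mm/s and never faster than about 24 mm/s. The roller stayed in the cradle.
- **Paddle back:** I stood the paddle back in its holder at the pose it came from, let go and moved the arm away.

**Last checks:** The final pictures show the paddle upright in its holder and the roller lying in the cradle against the pad. The roller's axis is about 10 mm past the crest and its top about 50 mm up, as expected. The nearby bystanders in view had not moved. The arm was still and clear of everything.

**Failed or disagreed:** My final measuring script stopped partway because it looked for a roller near the track entry and found none. The side camera's final measurements were therefore not repeated, so the roller's position comes from the top camera alone. The two cameras differed throughout by about 4–5 mm along the track. I averaged them, and the result was accurate enough.

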